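# Set the brass ring mandrel in the slotted bench holder

## Robot

A 6-joint arm with a two-finger parallel gripper is mounted at the origin on the work surface. World frame = base frame: x ahead of the robot, y to its left, z up, the work surface at z = 0. Lengths are in m, angles in degrees, forces in N, time in s.
With the tool pointing down it reaches from about 0.35 to 0.775 m from the base axis. Payload 7.3 kg.
Tool frame: the origin (TCP) lies midway between the tips of the shut fingers; the grasp point (between the pads) lies 19 mm behind it; z points along the fingers, y is the line along which they close (so a half turn about z gives the same grasp; the last joint's range is limited). The gripper opens to 92 mm and grips with 3 to 60 N. Pads are 19 mm wide; open, the fingers measure 130 mm over their backs; the gripper's body (75 mm by 190 mm) begins 47 mm behind the grasp point.
Start: joints at [62.338, 19.595, 87.324, -0, 73.075, -8.365], TCP at [0.173, 0.496, 0.227] pointing down, gripper open.
Joint ranges: [-145.02, 145.02], [-44.19, 115.74], [2.07, 154.8], [-57.11, 237.11], [16.16, 152.29], [-177.93, 177.93]. Speed limits (degrees/s): [147.25, 147.25, 180, 180, 180, 180].

## Interface

Orientations are given as a 3x3 rotation matrix whose columns are the frame's x, y, z axes.
In Python, from workcell import bot gives the robot as it stands.
- The arm moves only by the shell command python3 -m creep 'ROWS' [FORCE]. ROWS is text: rows parted by semicolons, each of 7 numbers parted by spaces: the shift along the tool's x, y, z each as a share of 1 m, from -1 to 1, then the turn, a rotation vector about the tool's x, y, z each as a share of 180 degrees, from -1 to 1, then the opening, from -1 (shut) to 1 (fully open). A call has 1 to 5 rows; each row shifts and turns the commanded pose from where the row before left it, along the tool's axes as they then stand; what a row does not reach is not made up. A row lasts 1/8 s, in which the tool goes at most 62.5 mm and 10.7 degrees, less where a joint would pass 70% of its speed; a pose out of reach is approached as far as the arm can. A call with a number of a shift or a turn outside -1 to 1 is refused whole. A call with a gripper value outside its range is refused whole. The fingers move at their own pace and stop on an object; FORCE is the grip in N (left out, the last holds). Time passes only in rows, so rows that do not move let the fingers close. It gives the time, the measured TCP pose, the force, the opening and the grip force at its end, in the units of the state.
- bot.get_state(): the state, without advancing time (a new reading comes with each control period).
- bot.read_camera(name): name is "scene" or "side" or "wrist"; returns (picture, depth): 480x640x3 uint8, blue, green, red; 480x640 float32, m along the optical axis (not along the pixel's ray), 0 where there is no reading.
- bot.camera_params(name): a dict with "K" (3x3 intrinsics, pixels), "xyz" and "orientation" of the camera in the world. Camera axes: x right, y down, z forward; pixel columns grow to the right and rows downward; lengths in m; the calibration is good to about 2 mm. A picture is of the moment at which its call begins: read the wrist's pose just before it. camera_params takes no time and is no camera call; for the wrist camera it gives the pose at the moment of the call.
- bot.close_job(): hands the job in; it is judged then, once.
The state is a dict: "time": time; "qpos": joint angles; "joint_velocities": joint speeds; "effort": joint torques, N m; "ee_pos": TCP position; "ee_rot": TCP orientation; "contact_force": force on the tool from outside, world axes, zero at the start; "wrist_torque": the same for the moment, N m; "width": opening from 0.0 (shut) to 1.0 (fully open); "gripper_force": force on a finger pad.
Only numpy, scipy, OpenCV 4.12 (cv2) and the standard library are available. Lean on these libraries where they do the work, as an engineer would, in place of code of your own. Each camera call takes 0.05 s, during which the arm holds its last target. There are 200 camera calls.

## Task

Take the brass flanged mandrel out of the storage tray and slide it sideways into the sloping slotted holder, in from the open upper end, so that its flange lies behind the slotted plate and it sits fully home at the bottom of the slot. Then slide the red keeper all the way across the slot behind it and let go of everything. Leave the other stakes and the things on the bench where they are.

Things in the scene. Friction and masses are not known exactly. Their poses are not given: they have to be found in the camera images.
- mandrel_center (a point): Centre (half-way up, on the axis) of the brass mandrel, the thing to move: an all-brass round stake 90 mm tall, 0.2 to 0.33 kg. Its foot is a flange 40 mm in diameter, 6.5 mm thick; above it a plain barrel 20 mm in diameter up to 72 mm, then a taper to 15 mm at the top. z runs along the axis from flange to top. It starts upright in the tray.
- mandrel_foot (a point): Centre of the underside of the brass mandrel's flange, 45 mm below mandrel_center; z along the axis towards the top.
- tray: Fixed light-wood storage tray 100 x 260 x 18 mm, origin at the centre of its underside; the three recesses lie on its y axis at -83, 0 and +83 mm and each, 44 mm wide and 8 mm deep (floor 10 mm above the bench), holds one stake; the brass mandrel is in any of them.
- slot_seat (a point): Where the centre of the mandrel's foot belongs when fully home in the sloping holder (barrel against the slot's end, flange on the floor), 50 mm above the bench. Axes: z square to the holder's floor, 25 degrees from vertical, leaning to the robot's side; x up the slope along the slot to its open end; y level, across the slot. Offsets below are in these axes.
- slotplate: The slotted holder's top, fixed (origin and axes as slot_seat). Flat steel floor at z = 0 from x = -36 to +95 mm, y = -45 to +85 mm. Above it an aluminium plate from x = -36 to +39 mm, underside at z = 9 mm, top at 15 mm. Its slot is 23 mm wide, flares from x = 22 on to 38 mm wide at its mouth (x = 39), and ends at x = -10.5.
- landing (a point): Point on the holder's bare floor above the slot's mouth, at x = 68 mm, y = 0, z = 0: open above, room to set the flange down before sliding it down the slot. The flange's channel under the plate is 44 mm wide, with the same flare.
- holder: Dark steel base of the holder, fixed on the bench, plate 150 x 150 x 10 mm; origin on the bench straight below slot_seat, x away from the robot. Nothing stands above the holder.
- keeper (a joint): The red keeper, a bar 8 x 40 x 8 mm that slides on the slotted plate's top along -y of slot_seat, across the slot at x = 13 to 21 mm: 0 = fully open (bar wholly to the +y side of the slot), 0.055 m = fully across the slot (closed, at its stop). Starts at 0 to 0.015. Stays where left; about 1.5 N moves it.
- keeper_knob (a point): Middle of the keeper's round red post, 12 mm in diameter, which stands square to the plate from 23 to 53 mm above the holder's floor (this point: 38 mm). Push it towards -y of slot_seat to close. With the keeper open (joint 0) it is at x = 17, y = 69 mm in slot_seat's axes, closed at y = 14 mm.
- stake_thick_center (a point): Centre of a dark steel stake standing in the tray: flange 40 mm, barrel 28 mm in diameter, 90 mm tall. Leave alone.
- stake_cone_center (a point): Centre of a bright steel cone stake standing in the tray: flange 40 mm, 30 mm tapering to 12 mm, 90 mm tall. Leave alone.
- hammer_grip (a point): Handle of a hammer lying at the right. Leave alone.
- brush_grip (a point): Handle of a yellow brush lying to the right of the holder. Leave alone.
- silver_ring_c (a point): Centre of a silver ring 22 mm in diameter, 6 mm high, lying on the bench between holder and tray. Leave alone.
- file_c (a point): Middle of a red-handled needle file, 180 mm long, lying beyond the gap between holder and tray. Leave alone.
- ring_clamp_c (a point): Middle of a wooden ring clamp, 110 x 24 x 22 mm, lying beyond the tray. Leave alone.
- jar_c (a point): Centre of a glass jar with a green lid, 60 mm in diameter and 75 mm tall, at the back left. Leave alone.
- mandrel: The brass mandrel itself, origin at mandrel_foot.
Things that resemble listed ones, but are neither listed nor needed, are in the scene too. Several things have the shape of the mandrel; the one meant has the colours described above.

How it is judged (in metres and radians):
On the way:
1. the brass mandrel is home in the slot, its flange behind the plate, with the keeper still clear of the slot (x of mandrel_foot in the frame of slot_seat between -0.006 and 0.0065 m and y of mandrel_foot in the frame of slot_seat between -0.005 and 0.005 m and z of mandrel_foot in the frame of slot_seat between -0.003 and 0.005 m and angle between the z axis of mandrel_foot and the z axis of slot_seat, either way round below 0.15 rad and value of joint keeper below 0.03 m), for 0.2 s.
At the end, for the whole second after the job is handed in: The brass mandrel stands in the slot with the centre of its foot within about 6 mm of slot_seat along the slot, 5 mm across it and 5 mm above the floor, its axis within 0.15 rad of square to the plate; the keeper is closed (joint above 0.050 m); everything is released and at rest (x of mandrel_foot in the frame of slot_seat between -0.006 and 0.0065 m and y of mandrel_foot in the frame of slot_seat between -0.005 and 0.005 m and z of mandrel_foot in the frame of slot_seat between -0.003 and 0.005 m and angle between the z axis of mandrel_foot and the z axis of slot_seat, either way round below 0.15 rad and value of joint keeper above 0.05 m and linear speed of mandrel below 0.02 m/s and velocity of joint keeper between -0.01 and 0.01 m/s); the robot touches nothing.
It fails at once if another stake or a thing on the bench was shifted by more than 30 mm or knocked over (distance of any of stake_thick_center, stake_cone_center, hammer_grip, brush_grip, silver_ring_c, jar_c, file_c, ring_clamp_c from where it was at the start of the episode above 0.03 m).
It also fails if it takes over 53 s, if anything falls off the work surface, if the arm or the gripper's body presses on something with over 40 N, if the wrist force passes 120 N, or if a joint passes its speed limit or range.

## Working session

There is one attempt and no reset: what is moved stays moved. The work goes in short steps, Python scripts to look and compute and a shell command to move; the robot and the scene stay as the last step left them, time stands still between calls to the robot, and variables do not carry over. Pictures are saved under pics/ and viewed, at most 10 in all, crops included, and the job is handed in when it is done.

```bash
mkdir -p pics; ls
python3 - <<'E'
from workcell import bot
import cv2,numpy as np
np.set_printoptions(precision=4,suppress=True)
s=bot.get_state();print(s)
for n in("scene","side"):
    p,d=bot.read_camera(n);c=bot.camera_params(n);print(n,c)
    cv2.imwrite(f"pics/{n}0.png",p);np.savez(f"{n}0.npz",p=p,d=d,**c)
print(bot.camera_params("wrist"))
E
```

```text
pics
{'time': 0.0, 'qpos': array([62.3373, 19.6366, 87.3771,  0.0017, 73.0743, -8.3645]), 'joint_velocities': array([-0.0343,  0.0811, -0.0103,  0.0553, -0.0691,  0.0685]), 'effort': array([ -0.0003, -43.1249, -24.4214,   0.0717,   0.0562,  -0.0001]), 'ee_pos': array([0.1733, 0.4952, 0.226 ]), 'ee_rot': array([[-0.9438,  0.3305, -0.0007],
       [ 0.3305,  0.9438, -0.0013],
       [ 0.0003, -0.0015, -1.    ]]), 'contact_force': array([ 0.7478, -0.008 , -0.3534]), 'wrist_torque': array([ 0.0218, -0.0475, -0.0441]), 'gripper_force': 0.0, 'width': 1.0005177658328264}
scene {'K': array([[540.4159,   0.    , 327.5313],
       [  0.    , 540.4159, 244.0358],
       [  0.    ,   0.    ,   1.    ]]), 'xyz': array([1.1409, 0.7503, 0.7548]), 'orientation': array([[-0.809 ,  0.3409, -0.4789],
       [ 0.5873,  0.4334, -0.6836],
       [-0.0255, -0.8343, -0.5508]])}
side {'K': array([[529.2619,   0.    , 323.0697],
       [  0.    , 529.2619, 249.5912],
       [  0.    ,   0.    ,   1.    ]]), 'xyz': array([0.5478, 0.8144, 1.1416]), 'orientation': array([[-0.998 , -0.0539,  0.034 ],
       [-0.0633,  0.7782, -0.6248],
       [ 0.0072, -0.6256, -0.7801]])}
{'K': array([[386.4925,   0.    , 316.4282],
       [  0.    , 386.4925, 241.0751],
       [  0.    ,   0.    ,   1.    ]]), 'xyz': array([0.0958, 0.5221, 0.3837]), 'orientation': array([[ 0.332 ,  0.8999,  0.2828],
       [ 0.9433, -0.3161, -0.1015],
       [-0.002 ,  0.3005, -0.9538]])}
```

View pics/scene0.png

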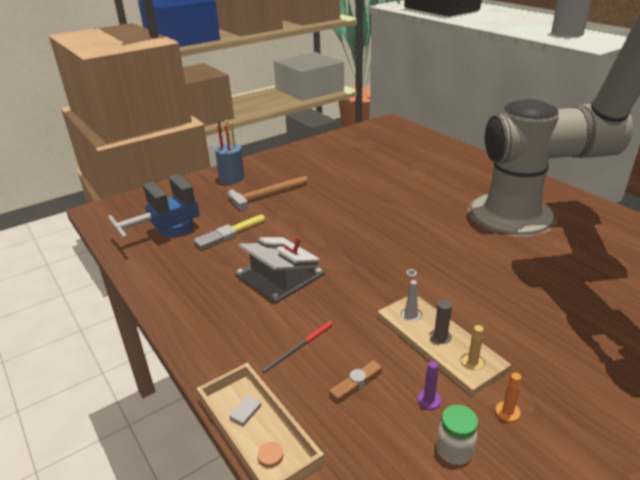

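View pics/side0.png

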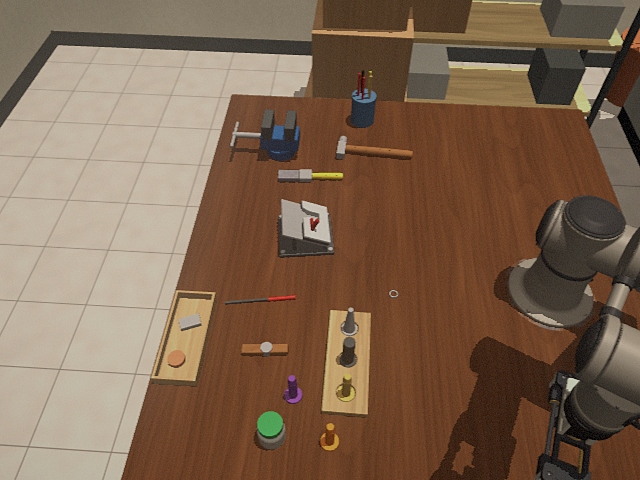

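Scene shows the stakes by pixel: cone (412,300) and dark thick stake (442,322) in the tray; brass candidate (476,347) in the tray; look-alikes orange (511,397) and purple (430,385), both on bare bench. I choose the brass one in the tray (side 346,387) and check it in a crop. The holder is at scene (285,262) and side (306,230), with its red knob at (295,247).

```bash
cat > h.py <<'E'
import cv2,numpy as np
np.set_printoptions(precision=4,suppress=True)
def ray(c,u,v):
    K,R=c["K"],c["orientation"]; d=R@np.array([(u-K[0,2])/K[0,0],(v-K[1,2])/K[1,1],1.]); return np.array(c["xyz"]),d
def onz(c,u,v,z):
    o,d=ray(c,u,v); return o+d*(z-o[2])/d[2]
def cross(c1,p1,c2,p2):
    o1,d1=ray(c1,*p1);o2,d2=ray(c2,*p2); t=np.linalg.lstsq(np.c_[d1,-d2],o2-o1,rcond=None)[0]
    a,b=o1+d1*t[0],o2+d2*t[1]; return (a+b)/2,np.linalg.norm(a-b)
def cloud(c,d):
    v,u=np.mgrid[:480,:640];K=c["K"]; P=np.stack([(u-K[0,2])/K[0,0]*d,(v-K[1,2])/K[1,1]*d,d],-1)
    return P@np.array(c["orientation"]).T+c["xyz"]
def proj(c,P):
    q=(np.atleast_2d(P)-c["xyz"])@c["orientation"]@np.array(c["K"]).T; return q[:,:2]/q[:,2:]
def seatR(yaw):
    c,s=np.cos(yaw),np.sin(yaw); a=np.radians(25); Z=np.array([[c,-s,0],[s,c,0],[0,0,1]])
    return Z@np.array([[np.cos(a),0,-np.sin(a)],[0,1,0],[np.sin(a),0,np.cos(a)]])
E
python3 - <<'E'
from h import *
S={n:np.load(f"{n}0.npz") for n in("scene","side")}
roi={"scene":((440,310,510,390),(230,225,335,300)),"side":((325,365,370,412),(270,190,345,262))}
ims=[]
for n,c in S.items():
    p=c["p"];hsv=cv2.cvtColor(p,cv2.COLOR_BGR2HSV);W=cloud(c,c["d"])
    (x0,y0,x1,y1),(a0,b0,a1,b1)=roi[n]
    m=np.zeros((480,640),bool);m[y0:y1,x0:x1]=True
    m&=(W[...,2]>.03)&(W[...,2]<.12)
    v,u=np.where(m);print(n,"brass pts",len(u),"top row",v.min(),"mean",W[m].mean(0),"hsv",np.median(hsv[m],0), "ztop",W[m][:,2].max())
    hi=m&(W[...,2]>.06); print(" upper xy",np.median(W[hi],0),W[hi].std(0))
    r=np.zeros((480,640),bool);r[b0:b1,a0:a1]=True
    red=r&((hsv[...,0]<8)|(hsv[...,0]>172))&(hsv[...,1]>150)&(hsv[...,2]>60)&(W[...,2]>.05)
    v,u=np.where(red);print(" red",len(u),u.mean(),v.mean(),"cloud",np.median(W[red],0))
    br=r&(hsv[...,2]>110)&(hsv[...,1]<60)&(W[...,2]>.03)
    Q=W[br]; 
    # split by plane height along nominal normal
    nrm=seatR(0)[:,2]; h=Q@nrm; H,e=np.histogram(h,30);print(" heights",np.c_[e[:-1],H][H>20])
    A=np.c_[Q[:,:2],np.ones(len(Q))];
    for k,sel in (("floor/plate lo",h<np.median(h)),("hi",h>=np.median(h))):
        co=np.linalg.lstsq(A[sel],Q[sel,2],rcond=None)[0];print(k,co,"slope deg",np.degrees(np.arctan(np.hypot(*co[:2]))),"yaw",np.degrees(np.arctan2(co[1],co[0])))
    ims+=[cv2.resize(p[y0:y1,x0:x1],(290,300)),cv2.resize(p[b0:b1,a0:a1],None,fx=300/(b1-b0),fy=300/(b1-b0),interpolation=cv2.INTER_CUBIC)]
o=np.zeros((600,760,3),np.uint8)
for i in range(2):
    row=np.hstack(ims[2*i:2*i+2]);o[300*i:300*i+300,:min(760,row.shape[1])]=row[:,:760]
cv2.imwrite("pics/crop1.png",o)
E
```

```text
scene brass pts 657 top row 310 mean [0.5266 0.2962 0.0675] hsv [ 17. 127. 118.] ztop 0.10105512135744099
 upper xy [0.5268 0.3183 0.0813] [0.0091 0.0471 0.0119]
 red 55 295.3272727272727 244.4909090909091 cloud [ 0.6223 -0.1119  0.0971]
 heights [[ -0.2268 673.    ]
 [ -0.2125 537.    ]]
floor/plate lo [ 0.44    0.0567 -0.2163] slope deg 23.925526760055263 yaw 7.339303557097933
hi [ 0.751   0.2854 -0.367 ] slope deg 38.77973487523419 yaw 20.810688423270886
side brass pts 172 top row 373 mean [0.5201 0.3249 0.0744] hsv [ 19.  155.5  97.5] ztop 0.10398095672757535
 upper xy [0.5199 0.3251 0.0886] [0.005  0.0044 0.0127]
 red 58 313.4655172413793 223.24137931034483 cloud [ 0.6258 -0.1125  0.0843]
 heights [[  -0.2328 1457.    ]
 [  -0.1983   40.    ]]
floor/plate lo [ 0.4339  0.0614 -0.2107] slope deg 23.6625687190207 yaw 8.059065535181318
hi [ 0.3443  1.0046 -0.0044] slope deg 46.72211867736937 yaw 71.08277462901226
```

View pics/crop1.png

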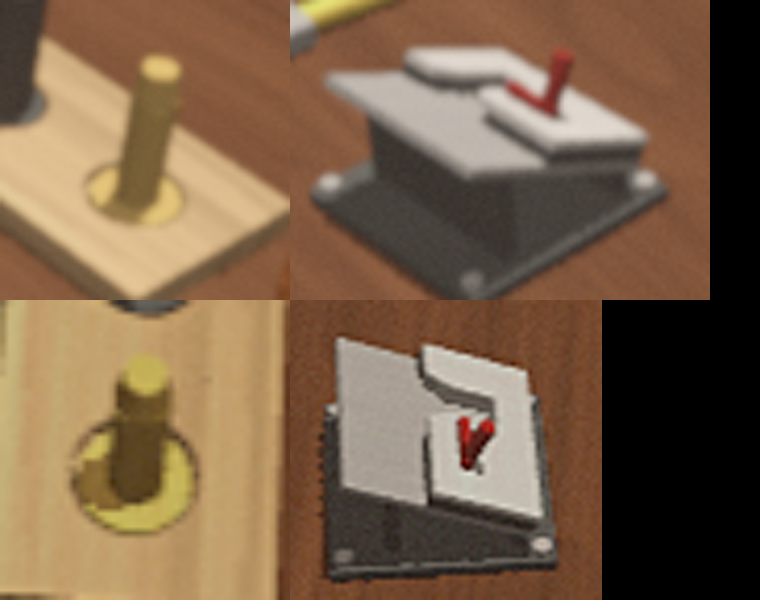

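The crop shows a yellow brass stake in the end recess with round plain barrel and a slight taper: the mandrel. The holder's bare floor is away from the robot and the knob stands on the camera (+y) side.

Run:
```python
from h import *
from scipy.optimize import least_squares
S={n:np.load(f"{n}0.npz") for n in("scene","side")}
sd,sc=S["side"],S["scene"]
# (cam,u,v, seat-frame point) ; floor edges at z=0
obs=[(sd,282.5,234.9,(.095,.085,0)),(sd,281.5,199.1,(.095,-.045,0)),(sd,330,242,(-.036,.085,.012)),
(sc,247.5,244.5,(.095,-.045+0,0)),(sc,275,268.5,(.095,.085,0)),(sc,391/1.0,0,None)]
obs=obs[:-1]+[(sc,230+355/4,225+135/4,(-.036,.085,.015))]
# fix scene crop offsets: crop x origin 290
obs[3]=(sc,230+(325-290)/4,225+78/4,(.095,-.045,0)); obs[4]=(sc,230+(470-290)/4,225+177/4,(.095,.085,0))
def P(x,q): return np.array([x[0],x[1],.05])+seatR(x[2])@np.array(q)
f=lambda x:np.concatenate([proj(c,P(x,q))[0]-(u,v) for c,u,v,q in obs])
r=least_squares(f,[.64,-.14,0],loss="soft_l1");print("seat",r.x,np.degrees(r.x[2]));print(r.fun.reshape(-1,2) if r.fun.size else f(r.x))
R=seatR(r.x[2]);o=np.array([*r.x[:2],.05])
b={n:onz(c,u,v,.01) for n,c,u,v in[("BL",sd,279.6,256.7),("BR",sd,334,254.),("L",sc,230+22/4,225+195/4),("F",sc,230+180/4,225+297/4),("Rr",sc,230+375/4,225+190/4)]}
print(b)
k=cross(sd,(313.5,223.2),sc,(295.3,244.5));print("knob",k,"seat",R.T@(k[0]-o))
for n,c in S.items():
    hsv=cv2.cvtColor(c["p"],cv2.COLOR_BGR2HSV);W=cloud(c,c["d"])
    m=(abs(W[...,0]-.52)<.03)&(abs(W[...,1]-.325)<.03)&(W[...,2]>.094)&(W[...,2]<.11)
    v,u=np.where(m);print(n,len(u),u.mean(),v.mean(),onz(c,u.mean(),v.mean(),.1))
```

```text
seat [ 0.6293 -0.1666  0.1484] 8.504689157093308
[[ 0.0985 -0.1415]
 [-0.6617 -0.1952]
 [-0.3448  0.7198]
 [-0.4132 -0.3251]
 [ 0.4486 -1.696 ]
 [ 0.3128  0.2644]]
{'BL': array([ 0.7131, -0.0591,  0.01  ]), 'BR': array([ 0.5665, -0.0786,  0.01  ]), 'L': array([ 0.7355, -0.2051,  0.01  ]), 'F': array([ 0.7112, -0.0684,  0.01  ]), 'Rr': array([ 0.5705, -0.0826,  0.01  ])}
knob (array([ 0.6244, -0.1116,  0.0947]), np.float64(0.00023999291150209715)) seat [0.0218 0.0552 0.0392]
scene 62 478.0483870967742 329.64516129032256 [0.5238 0.322  0.1   ]
side 46 347.7173913043478 376.67391304347825 [0.5194 0.3207 0.1   ]
```

```bash
python3 -m creep '-0.05 -0.007 0.003 0 0 0 0.2;-0.055 -0.007 0.003 0 0 0 0.2;-0.055 -0.007 0.004 0 0 0 0.2;-0.055 -0.007 0.004 0 0 0 0.2;-0.055 -0.007 0.004 0 0 0 0.2'
python3 -m creep '-0.055 -0.007 0.004 0 0 0 0.2;-0.055 -0.007 0.004 0 0 0 0.2;0 0 0 0 0 -0.051 0.2;0 0 0 0 0 -0.051 0.2;0 0 0 0 0 -0.052 0.2'
python3 -m creep '0 0 0 0 0 0 0.2;0 0 0 0 0 0 0.2'
python3 - <<'E'
from h import *
from workcell import bot
c=bot.camera_params("wrist");p,d=bot.read_camera("wrist");cv2.imwrite("pics/w1.png",p);np.savez("w1.npz",p=p,d=d,**c)
s=bot.get_state();print(s["time"],s["ee_pos"],s["ee_rot"],s["width"],s["qpos"])
E
```

```text
time: 0.72
ee_pos: [0.4181, 0.3722, 0.2083]
ee_rot: [[-0.944, 0.33, -0.001], [0.33, 0.944, -0.0], [0.001, -0.0, -1.0]]
contact_force: [-0.0, 0.5, 1.3]
width: 0.6
gripper_force: 0.0
time: 1.35
ee_pos: [0.5159, 0.3234, 0.2]
ee_rot: [[-0.988, -0.151, -0.001], [-0.151, 0.988, -0.0], [0.001, -0.0, -1.0]]
contact_force: [0.1, -0.7, 0.5]
width: 0.599
gripper_force: 0.0
time: 1.6
ee_pos: [0.5158, 0.3237, 0.2005]
ee_rot: [[-0.99, -0.143, -0.0], [-0.143, 0.99, -0.0], [0.0, -0.0, -1.0]]
contact_force: [-0.1, -0.4, 0.6]
width: 0.596
gripper_force: 0.0
1.65 [0.5158 0.3237 0.2006] [[-0.9896 -0.1441 -0.0002]
 [-0.1441  0.9896 -0.0001]
 [ 0.0002 -0.     -1.    ]] 0.598650694055447 [ 24.9046  29.6112  75.5762   0.0022  74.8259 -73.3805]
```

View pics/w1.png

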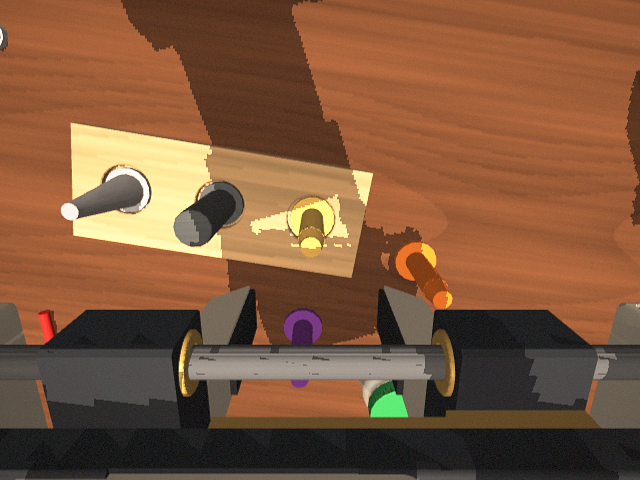

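Wrist view: the brass mandrel's top is at (311,243), its flange centre about (311,216); the neighbour dark stake is well to the left, orange and purple are outside the tray.

Run:
```python
from h import *
c=np.load("w1.npz");W=cloud(c,c["d"])
m=np.zeros((480,640),bool);m[190:260,285:340]=1
t=m&(W[...,2]>.096)&(W[...,2]<.104)
v,u=np.where(t);print(len(u),u.mean(),v.mean(),"top",onz(c,u.mean(),v.mean(),.1),W[t].mean(0))
print("flange",onz(c,311,216,.0165))
b=m&(W[...,2]>.03)&(W[...,2]<.09);v,u=np.where(b);print(W[b].mean(0),u.min(),u.max())
```

```text
379 310.4881266490765 246.25593667546175 top [0.5193 0.3194 0.1   ] [0.5195 0.3195 0.0994]
flange [0.518  0.3184 0.0165]
[0.5128 0.3188 0.0658] 298 324
```

```bash
python3 -m creep '-0.0025 -0.005 0 0 0 0 0.2;0 0 0.05 0 0 0 0.2;0 0 0.05 0 0 0 0.2;0 0 0.04 0 0 0 0.2;0 0 0.0145 0 0 0 0.2'
python3 -m creep '0 0 0 0 0 0 0.2;0 0 0 0 0 0 -1;0 0 0 0 0 0 -1;0 0 0 0 0 0 -1;0 0 0 0 0 0 -1' 25
```

```text
time: 2.28
ee_pos: [0.518, 0.3183, 0.0439]
ee_rot: [[-0.989, -0.146, -0.004], [-0.146, 0.989, -0.002], [0.004, -0.001, -1.0]]
contact_force: [-0.3, -0.3, -0.1]
width: 0.598
gripper_force: 0.0
time: 2.9
ee_pos: [0.5193, 0.3193, 0.0467]
ee_rot: [[-0.989, -0.146, 0.001], [-0.146, 0.989, 0.001], [-0.001, 0.0, -1.0]]
contact_force: [0.1, 0.5, -0.7]
width: 0.216
gripper_force: 9.8
```

```bash
python3 -m creep '0 0 0 0 0 0 -1;0 0 -0.03 0 0 0 -1;0 0 -0.06 0 0 0 -1;0 0 -0.06 0 0 0 -1;0 0 -0.04 0 0 0 -1' 30
python3 -m creep '0 0 0 0 0 0 -1;0.002 -0.04 0 0 0 0 -1;0.0025 -0.055 0 0 0 0 -1;0.0025 -0.055 0 0 0 0 -1;0.0025 -0.055 0 0 0 0 -1'
python3 -m creep '0.0025 -0.055 0 0 0 0 -1;0.0025 -0.055 0 0 0 0 -1;0.0025 -0.055 0 0 0 0 -1;0.0025 -0.055 0 0 0 0 -1;0.0025 -0.055 0 0 0 0 -1'
python3 -m creep '0 -0.012 0 0 0 0 -1;0 0 0 0 0 0 -1;0 0 0 0 0 0 -1'
python3 - <<'E'
from h import *
from workcell import bot
c=bot.camera_params("wrist");p,d=bot.read_camera("wrist");cv2.imwrite("pics/w2.png",p);np.savez("w2.npz",p=p,d=d,**c)
s=bot.get_state();print(s["time"],s["ee_pos"],s["ee_rot"],s["width"],s["gripper_force"],s["qpos"])
E
```

```text
time: 3.52
ee_pos: [0.5194, 0.3192, 0.2391]
ee_rot: [[-0.989, -0.147, 0.002], [-0.147, 0.989, 0.001], [-0.002, 0.001, -1.0]]
contact_force: [1.2, 0.3, -3.2]
width: 0.209
gripper_force: 30.0
time: 4.15
ee_pos: [0.5387, 0.1132, 0.234]
ee_rot: [[-0.989, -0.147, -0.004], [-0.147, 0.989, -0.0], [0.004, 0.0, -1.0]]
contact_force: [1.2, -0.5, -1.1]
width: 0.211
gripper_force: 30.0
time: 4.78
ee_pos: [0.5668, -0.1604, 0.2339]
ee_rot: [[-0.989, -0.146, -0.004], [-0.146, 0.989, 0.002], [0.003, 0.002, -1.0]]
contact_force: [0.5, -0.0, -1.8]
width: 0.212
gripper_force: 30.0
time: 5.15
ee_pos: [0.5691, -0.1692, 0.2355]
ee_rot: [[-0.989, -0.148, -0.001], [-0.148, 0.989, 0.001], [0.001, 0.001, -1.0]]
contact_force: [0.4, -0.0, -1.9]
width: 0.212
gripper_force: 30.0
5.2 [ 0.5693 -0.1691  0.2358] [[-0.989  -0.1482 -0.0008]
 [-0.1482  0.989   0.0009]
 [ 0.0006  0.001  -1.    ]] 0.20956938081896503 29.988404338946566 [ -23.9491   26.6037   74.9504    0.0285   78.5066 -122.479 ]
```

View pics/w2.png

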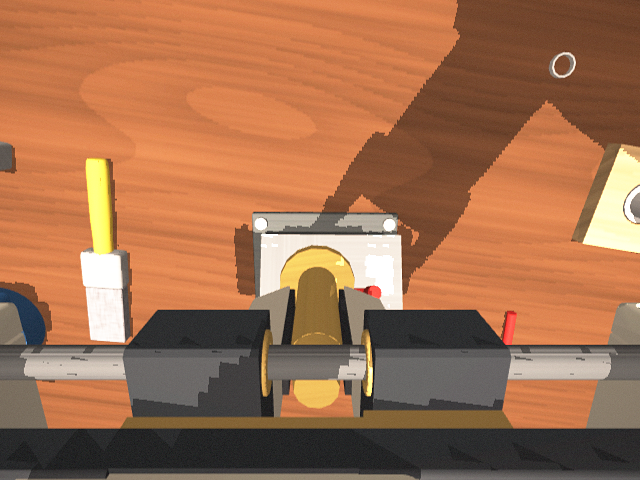

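Wrist view: the mandrel is held upright; the plate's near edge runs (262,233) to (402,235) and the base's near edge (253,212) to (396,213), both parallel to the gripper; the knob is at (373,291).

Run:
```python
from h import *
c=np.load("w2.npz");W=cloud(c,c["d"])
h=.05-.036*np.sin(np.radians(25))+.015*np.cos(np.radians(25))
g=cv2.cvtColor(c["p"],cv2.COLOR_BGR2GRAY)
yaw=np.radians(8.5)
def edge(r0,r1,cols):  # strongest row gradient, subpixel-free
    q=cv2.GaussianBlur(g,(3,3),0).astype(int); return [(u,r0+int(np.argmax(abs(np.diff(q[r0:r1,u]))))+.5) for u in cols]
for nm,r0,r1,cols,z in(("plate",224,242,range(270,396,6),h),("base",205,220,range(275,380,6),.01)):
    e=edge(r0,r1,cols);L=np.array([onz(c,u,v,z) for u,v in e]);k=np.polyfit(L[:,1],L[:,0],1)
    k=np.polyfit(*(L[abs(L[:,0]-np.polyval(k,L[:,1]))<.003][:,[1,0]].T),1);print(nm,"yaw",np.degrees(-np.arctan(k[0])),k,np.median([v for _,v in e]))
def cols(row,r,z):
    q=cv2.GaussianBlur(g,(3,3),0).astype(int)[row]; return [(a+int(np.argmax(abs(np.diff(q[a:b]))))+.5) for a,b in r]
for row in(245,255): print("plate side cols",row,cols(row,((250,275),(390,412)),h))
print({n:onz(c,u,v,z) for n,u,v,z in(("pl",262,233,h),("pr",402,235,h),("bl",253,212,.01),("br",396,213,.01))})
for x in((.6293,-.1666,np.radians(8.5)),):
    R=seatR(x[2]);o=np.array([x[0],x[1],.05])
    for q in((-.036,-.045,.015),(-.036,.085,.015),(.017,.055,.053)):print(q,proj(c,o+R@np.array(q)))
    for q in((-.075,-.075),(-.075,.075)):
        cs,sn=np.cos(x[2]),np.sin(x[2]);print(q,proj(c,[x[0]+cs*q[0]-sn*q[1],x[1]+sn*q[0]+cs*q[1],.01]))
m=(W[...,2]>.17)&(W[...,2]<.19);m[:230]=0;v,u=np.where(m[:300]);print("flange px",u.min(),u.max(),v.min())
```

```text
plate yaw 7.7748096697147515 [-0.1365  0.5655] 234.5
base yaw 7.643622193421474 [-0.1342  0.5556] 213.5
plate side cols 245 [260.5, 400.5]
plate side cols 255 [260.5, 401.5]
{'pl': array([ 0.5946, -0.2169,  0.0484]), 'pr': array([ 0.5776, -0.0878,  0.0484]), 'bl': array([ 0.5858, -0.2321,  0.01  ]), 'br': array([ 0.5656, -0.0883,  0.01  ])}
(-0.036, -0.045, 0.015) [[261.6809 235.8201]]
(-0.036, 0.085, 0.015) [[401.335  235.5756]]
(0.017, 0.055, 0.053) [[376.6815 293.1403]]
(-0.075, -0.075) [[235.1983 190.2536]]
(-0.075, 0.075) [[385.5403 189.9917]]Traceback (most recent call last):
  File "<stdin>", line 20, in <module>
    return umr_minimum(a, axis, None, out, keepdims, initial, where)
ValueError: zero-size array to reduction operation minimum which has no identity
```

```bash
python3 -m creep '0 0 0 0 -0.046 0 -1;0 0 0 0 -0.046 0 -1;0 0 0 0 -0.047 0 -1;0 0 0 0 0 0 -1;0 0 0 0 0 0 -1'
cat > rel.py <<'E'
from h import *
from workcell import bot
import sys
def rel(o=(.6283,-.1673,.05),yaw=8.2):
    s=bot.get_state();R=seatR(np.radians(yaw));Rt=s["ee_rot"]
    print("t",s["time"],"TCP in seat mm",1e3*R.T@(s["ee_pos"]-np.array(o)),"tool axes in seat\n",R.T@Rt,"F tool",Rt.T@s["contact_force"],"w",s["width"]*92,"grip",s["gripper_force"])
    e=cv2.Rodrigues(Rt.T@(R@np.diag([-1.,1,-1])))[0].ravel();print("turn needed share",e/np.pi)
    return s,R,Rt,np.array(o)
if __name__=="__main__":
    s,R,Rt,o=rel()
    if len(sys.argv)>1:
        t=o+R@(np.array(eval(sys.argv[1]))/1e3);print("tool delta",Rt.T@(t-s["ee_pos"]))
E
python3 rel.py 68,0,77
```

```text
time: 5.82
ee_pos: [0.5702, -0.1705, 0.2371]
ee_rot: [[-0.896, -0.148, 0.418], [-0.134, 0.989, 0.061], [-0.422, -0.001, -0.906]]
contact_force: [-0.1, -0.6, -1.7]
width: 0.213
gripper_force: 30.0
t 5.825 TCP in seat mm [ 26.5778   5.1656 194.0997] tool axes in seat
 [[-1.     -0.0049 -0.0003]
 [-0.0049  1.      0.0013]
 [ 0.0003  0.0013 -1.    ]] F tool [ 0.8861 -0.5585  1.4467] w 19.62346689575632 grip 29.988342723227106
turn needed share [ 0.0004 -0.0001  0.0016]
tool delta [-0.0414 -0.0055  0.1171]
```

```bash
python3 -m creep '-0.03 -0.0055 0.02 0 0 0.0015 -1;-0.0115 0 0.05 0 0 0 -1;0 0 0.047 0 0 0 -1;0 0 0.018 0 0 0 -1;0 0 0 0 0 0 -1'
python3 -m creep '0 0 0.012 0 0 0 -1;0 0 0 0 0 0 -1'
python3 rel.py 68,0,37
python3 - <<'E'
from workcell import bot
import cv2,numpy as np
p,_=bot.read_camera("side");q,_=bot.read_camera("scene")
cv2.imwrite("pics/s3.png",np.vstack([np.hstack([cv2.resize(p[150:270,240:380],(400,343)),cv2.resize(q[190:310,215:355],(400,343))])]))
E
```

```text
time: 6.45
ee_pos: [0.6644, -0.1617, 0.1306]
ee_rot: [[-0.898, -0.144, 0.417], [-0.129, 0.99, 0.063], [-0.421, 0.003, -0.907]]
contact_force: [-0.1, -0.6, -1.9]
width: 0.211
gripper_force: 30.0
time: 6.7
ee_pos: [0.6691, -0.1618, 0.1212]
ee_rot: [[-0.897, -0.142, 0.419], [-0.128, 0.99, 0.062], [-0.423, 0.002, -0.906]]
contact_force: [0.2, -0.7, -1.6]
width: 0.217
gripper_force: 30.0
t 6.7 TCP in seat mm [67.3477 -0.3942 47.1014] tool axes in seat
 [[-1.      0.0011  0.0009]
 [ 0.0012  1.      0.0013]
 [-0.0009  0.0013 -1.    ]] F tool [ 0.5861 -0.6808  1.441 ] w 19.938996303198707 grip 29.988086345256306
turn needed share [ 0.0004  0.0003 -0.0004]
tool delta [-0.0006  0.0004  0.0101]
```

View pics/s3.png

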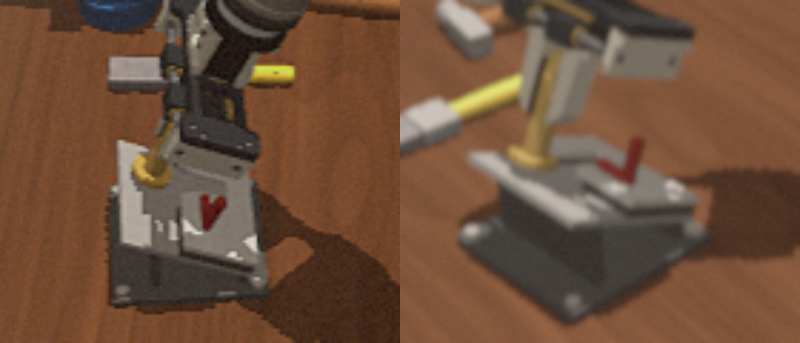

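The flange (side crop 152,172; scene crop 530,155) hovers close above the bare floor, in front of the slot's mouth, clear of the knob. Lowering to contact.

```bash
python3 -m creep '0 0 0.005 0 0 0 -1;0 0 0.002 0 0 0 -1;0 0 0 0 0 0 -1'
python3 -m creep '0 0 0.001 0 0 0 -1;0 0 0.001 0 0 0 -1;0 0 0 0 0 0 -1'
python3 rel.py 68,0,37
```

```text
time: 7.18
ee_pos: [0.6718, -0.1612, 0.114]
ee_rot: [[-0.897, -0.142, 0.418], [-0.128, 0.99, 0.062], [-0.423, 0.002, -0.906]]
contact_force: [-0.6, -0.5, -1.8]
width: 0.211
gripper_force: 30.0
time: 7.55
ee_pos: [0.6727, -0.1611, 0.1123]
ee_rot: [[-0.897, -0.142, 0.418], [-0.128, 0.99, 0.062], [-0.423, 0.002, -0.906]]
contact_force: [0.2, -0.0, -2.0]
width: 0.214
gripper_force: 30.0
t 7.55 TCP in seat mm [66.9727 -0.1722 37.4969] tool axes in seat
 [[-1.      0.0013  0.0003]
 [ 0.0013  1.      0.0018]
 [-0.0003  0.0018 -1.    ]] F tool [ 0.6698 -0.0473  1.8769] w 19.646890241354566 grip 29.98810644261539
turn needed share [ 0.0006  0.0001 -0.0004]
tool delta [-0.001   0.0002  0.0005]
```

```bash
python3 -m creep '0 0 0.0007 0 0 0 -1;0 0 0 0 0 0 -1'|grep -E "pos|contact"
python3 -m creep '0 0 0.0007 0 0 0 -1;0 0 0 0 0 0 -1'|grep -E "pos|contact"
python3 -m creep '0 0 0.0007 0 0 0 -1;0 0 0 0 0 0 -1'|grep -E "pos|contact"; python3 rel.py
```

```text
ee_pos: [0.673, -0.161, 0.1117]
contact_force: [-0.4, 0.2, -2.4]
ee_pos: [0.6733, -0.161, 0.1115]
contact_force: [-3.2, 0.5, 2.6]
ee_pos: [0.6734, -0.161, 0.1115]
contact_force: [-7.3, 0.4, 6.9]
t 8.3 TCP in seat mm [67.2497 -0.1851 36.4776] tool axes in seat
 [[-1.      0.0008  0.0008]
 [ 0.0008  1.      0.0016]
 [-0.0008  0.0016 -1.    ]] F tool [ 3.609   1.4485 -9.32  ] w 19.44453209120557 grip 29.997705216519535
turn needed share [ 0.0005  0.0003 -0.0003]
```

```bash
python3 -m creep '0 0 -0.0018 0 0 0 -1;0.01 0 0 0 0 0 -1;0.012 0 0 0 0 0 -1;0.012 0 0 0 0 0 -1;0 0 0 0 0 0 -1'|grep -E "time|pos|contact"; python3 rel.py
```

```text
time: 8.93
ee_pos: [0.641, -0.1655, 0.0968]
contact_force: [0.3, 0.7, -1.0]
t 8.925 TCP in seat mm [31.4569 -0.001  37.0051] tool axes in seat
 [[-1.      0.0026 -0.0013]
 [ 0.0026  1.      0.0025]
 [ 0.0013  0.0025 -1.    ]] F tool [0.0354 0.6251 1.1196] w 19.648395469354522 grip 29.988396765547805
turn needed share [ 0.0008 -0.0004 -0.0008]
```

```bash
python3 -m creep '0.008 0 0 0 0 0 -1;0.008 0 0 0 0 0 -1;0.005 0 0 0 0 0 -1;0 0 0 0 0 0 -1'|grep -E "time|pos|contact"; python3 rel.py
```

```text
time: 9.43
ee_pos: [0.6232, -0.1681, 0.0887]
contact_force: [0.2, 0.7, -2.9]
t 9.425 TCP in seat mm [11.6396 -0.1078 37.2538] tool axes in seat
 [[-1.      0.0016  0.0001]
 [ 0.0016  1.      0.0019]
 [-0.0001  0.0019 -1.    ]] F tool [0.9198 0.6643 2.791 ] w 19.38771738998452 grip 29.988517138408497
turn needed share [ 0.0006  0.     -0.0005]
```

```bash
python3 -m creep '0.006 0 0 0 0 0 -1;0.003 0 0 0 0 0 -1;0 0 0 0 0 0 -1'|grep -E "time|pos|contact"; python3 rel.py
python3 -m creep '0.0015 0 0 0 0 0 -1;0.001 0 0 0 0 0 -1;0 0 0 0 0 0 -1'|grep -E "time|pos|contact"; python3 rel.py
```

```text
time: 9.8
ee_pos: [0.6152, -0.1693, 0.0849]
contact_force: [0.7, -0.4, -0.1]
t 9.8 TCP in seat mm [ 2.7646 -0.0993 37.2364] tool axes in seat
 [[-1.      0.0015  0.0001]
 [ 0.0015  1.      0.0019]
 [-0.0001  0.0019 -1.    ]] F tool [-0.5412 -0.4879  0.3684] w 19.29003974750512 grip 29.988412626553327
turn needed share [ 0.0006  0.     -0.0005]
time: 10.18
ee_pos: [0.6132, -0.1696, 0.084]
contact_force: [-0.5, 0.9, -2.7]
t 10.175 TCP in seat mm [ 0.4658 -0.0941 37.2481] tool axes in seat
 [[-1.      0.0013  0.0003]
 [ 0.0013  1.      0.0018]
 [-0.0003  0.0018 -1.    ]] F tool [1.4809 1.005  2.2504] w 19.295350715614678 grip 29.988422855967656
turn needed share [ 0.0006  0.0001 -0.0004]
```

```bash
python3 -m creep '0.001 0 0 0 0 0 -1;0 0 0 0 0 0 -1'|grep -E "contact"
python3 -m creep '0.001 0 0 0 0 0 -1;0 0 0 0 0 0 -1'|grep -E "contact"
python3 -m creep '0.001 0 0 0 0 0 -1;0 0 0 0 0 0 -1'|grep -E "contact";python3 rel.py
```

```text
contact_force: [-0.3, 0.2, -1.5]
contact_force: [0.0, 0.2, -1.9]
contact_force: [4.4, 2.9, -1.2]
t 10.925 TCP in seat mm [-1.8571 -0.2121 37.3749] tool axes in seat
 [[-1.      0.0012  0.0014]
 [ 0.0012  1.      0.0013]
 [-0.0014  0.0013 -1.    ]] F tool [-3.8236  2.2094  3.1083] w 19.253275826691876 grip 29.986083931289613
turn needed share [ 0.0004  0.0004 -0.0004]
```

```bash
python3 -m creep '-0.0005 0 0.0005 0 0 0 -1;0 0 0.0005 0 0 0 -1;0 0 0 0 0 0 -0.15;0 0 0 0 0 0 -0.15;0 0 0 0 0 0 -0.15'|grep -E "time|pos|contact|width"
python3 -m creep '0 0 0 0 0 0 -0.15;0 0 -0.02 0 0 0 -0.15;0 0 -0.05 0 0 0 -0.15;0 0 -0.04 0 0 0 -0.15;0 0 0 0 0 0 -1'|grep -E "time|pos|contact|width"
python3 -m creep '0.04 0 0 0 0 0 -1;0.04 0 0 0 0 0 -1;0.04 0 0 0 0 0 -1;0 0 0 0 0 0 -1'|grep -E "time|pos|contact|width"
python3 - <<'E'
from h import *
from workcell import bot
for n in("side","scene","wrist"):
    c=bot.camera_params(n);p,d=bot.read_camera(n);np.savez(n+"4.npz",p=p,d=d,**c)
p,q,w=[np.load(n+"4.npz")["p"] for n in("side","scene","wrist")]
cv2.imwrite("pics/s4.png",np.hstack([np.vstack([cv2.resize(p[170:270,250:360],(330,300),interpolation=2),cv2.resize(q[200:300,230:340],(330,300),interpolation=2)]),cv2.resize(w[100:480,120:430],(470,600))]))
E
python3 rel.py
```

```text
time: 11.55
ee_pos: [0.6112, -0.1699, 0.0819]
contact_force: [-0.4, -0.5, -0.8]
width: 0.423
time: 12.18
ee_pos: [0.566, -0.1778, 0.1851]
contact_force: [0.0, 0.1, 0.0]
width: 0.359
time: 12.68
ee_pos: [0.4553, -0.1912, 0.1288]
contact_force: [0.8, -0.8, 0.6]
width: 0.004
t 12.825 TCP in seat mm [-121.3271   -0.6704  145.9994] tool axes in seat
 [[-1.      0.0012  0.0008]
 [ 0.0012  1.      0.0012]
 [-0.0008  0.0012 -1.    ]] F tool [-0.8334  0.3837  0.3406] w 0.2909603278410897 grip 0.0
turn needed share [ 0.0004  0.0003 -0.0004]
```

View pics/s4.png

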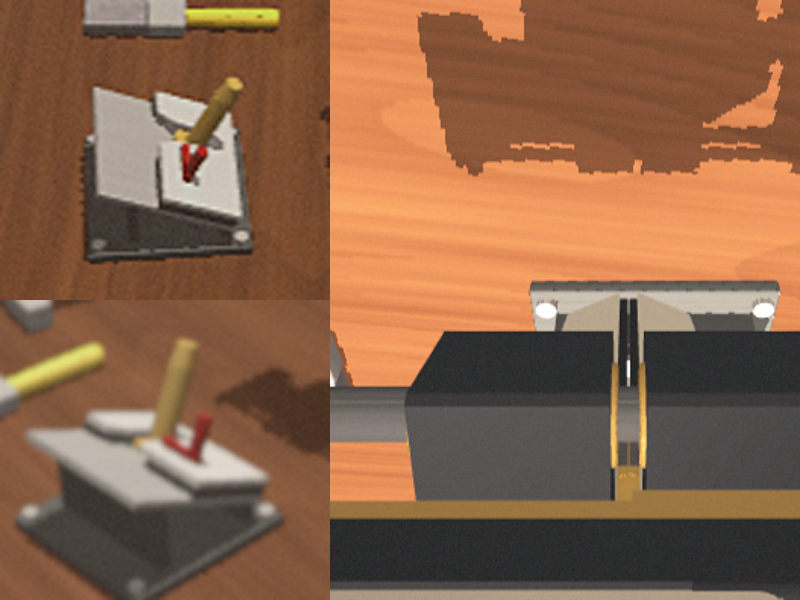

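The mandrel stands square in the slot at its bottom, with flange under the plate. The keeper is open: knob at side crop (193,160), scene crop (202,435). Next I push the knob with the shut fingers from its +y side.

```bash
python3 -m creep '0 0.045 0 0 0 0 -1;-0.045 0.048 0 0 0 0 -1;-0.05 0 0 0 0 0 -1;-0.043 0 0.02 0 0 0 -1;0 0 0.03 0 0 0 -1'|grep -E "time|contact|width"
python3 - <<'E'
from rel import *
s,R,Rt,o=rel()
c=[np.load(n+"4.npz") for n in("side","scene")];px=[]
for n,k in zip(("side","scene"),c):
    hsv=cv2.cvtColor(k["p"],cv2.COLOR_BGR2HSV);W=(cloud(k,k["d"])-o)@R
    m=((hsv[...,0]<8)|(hsv[...,0]>172))&(hsv[...,1]>150)&(hsv[...,2]>50)&(abs(W[...,0])<.06)&(abs(W[...,1]-.03)<.07)&(W[...,2]>.033)&(W[...,2]<.06)
    print(n,m.sum(),W[m].mean(0),W[m].min(0),W[m].max(0))
E
python3 rel.py 17,93,37
```

```text
time: 13.45
contact_force: [-0.7, -0.4, -0.7]
width: 0.003
t 13.45 TCP in seat mm [19.7885 90.3594 96.7303] tool axes in seat
 [[-1.     -0.0033  0.008 ]
 [-0.0033  1.     -0.0009]
 [-0.008  -0.0009 -1.    ]] F tool [ 0.9742 -0.3364  0.3435] w 0.27434131954808705 grip 0.0
turn needed share [-0.0003  0.0025  0.001 ]
side 26 [0.0197 0.0572 0.0454] [0.0155 0.0529 0.0348] [0.0237 0.0612 0.0551]
scene 35 [0.021  0.0567 0.0458] [0.0129 0.0492 0.0336] [0.0255 0.063  0.0538]
t 13.45 TCP in seat mm [19.7885 90.3594 96.7303] tool axes in seat
 [[-1.     -0.0033  0.008 ]
 [-0.0033  1.     -0.0009]
 [-0.008  -0.0009 -1.    ]] F tool [ 0.9742 -0.3364  0.3435] w 0.27434131954808705 grip 0.0
turn needed share [-0.0003  0.0025  0.001 ]
tool delta [0.0033 0.0027 0.0597]
```

```bash
python3 -m creep '0.001 0 0.02 0 0 0 -1;0 0 0.025 0 0 0 -1;0 0 0.013 0 0 0 -1;0 0 0 0 0 0 -1'|grep -E "time|contact"
python3 rel.py 18,75,37
```

```text
time: 13.95
contact_force: [0.2, -0.3, -0.2]
t 13.95 TCP in seat mm [12.9198 91.0161 37.6718] tool axes in seat
 [[-1.      0.0007 -0.0005]
 [ 0.0007  1.      0.0027]
 [ 0.0005  0.0027 -1.    ]] F tool [-0.0344 -0.3746  0.2839] w 0.2884569795422203 grip 0.0
turn needed share [ 0.0009 -0.0002 -0.0002]
tool delta [-0.0051 -0.016   0.0006]
```

```bash
python3 -m creep '-0.005 -0.01 0 0 0 0 -1;0 -0.008 0 0 0 0 -1;0 -0.008 0 0 0 0 -1;0 -0.006 0 0 0 0 -1;0 -0.004 0 0 0 0 -1'|grep -E "time|contact"
python3 rel.py
python3 -m creep '0 -0.004 0 0 0 0 -1;0 -0.004 0 0 0 0 -1;0 0 0 0 0 0 -1'|grep -E "time|contact"
python3 rel.py
python3 - <<'E'
from workcell import bot
import cv2,numpy as np
p,_=bot.read_camera("side");q,_=bot.read_camera("scene")
cv2.imwrite("pics/s5.png",np.hstack([cv2.resize(p[170:270,250:360],(396,360),interpolation=2),cv2.resize(q[200:300,230:340],(396,360),interpolation=2)]))
E
```

```text
time: 14.58
contact_force: [-0.2, 1.9, 1.3]
t 14.575 TCP in seat mm [17.8479 53.8907 38.5469] tool axes in seat
 [[-1.      0.0016  0.0006]
 [ 0.0016  1.      0.0015]
 [-0.0006  0.0015 -1.    ]] F tool [-0.5792  1.9001 -1.1292] w 0.7980926786753035 grip 0.6740938872098923
turn needed share [ 0.0005  0.0002 -0.0005]
time: 14.95
contact_force: [0.3, 0.6, -0.1]
t 14.95 TCP in seat mm [17.6984 46.1313 38.2875] tool axes in seat
 [[-1.      0.0015  0.0002]
 [ 0.0015  1.      0.0015]
 [-0.0002  0.0015 -1.    ]] F tool [-0.3478  0.4967  0.2515] w 0.7175112972324144 grip 0.023455596528947353
turn needed share [ 0.0005  0.0001 -0.0005]
```

View pics/s5.png

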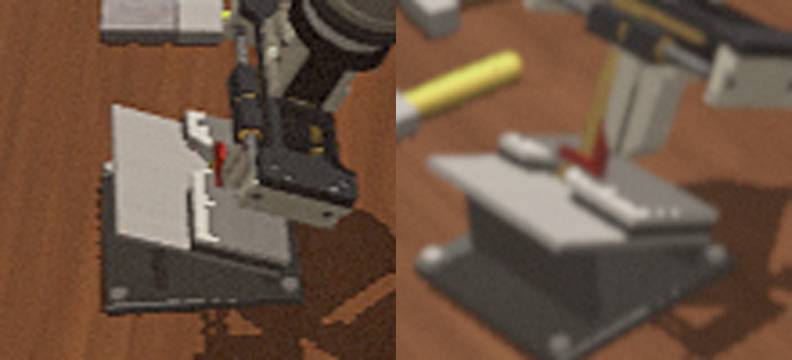

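The keeper's bar has moved well across (scene crop 575,155), pushed by the fingers, and the mandrel is still standing. Pushing on to the stop.

```bash
for i in 1; do python3 -m creep '0 -0.004 0 0 0 0 -1;0 -0.002 0 0 0 0 -1;0 0 0 0 0 0 -1'|grep -E "contact|pos"; done
python3 -m creep '0 -0.002 0 0 0 0 -1;0 0 0 0 0 0 -1'|grep -E "contact|pos"
python3 -m creep '0 -0.002 0 0 0 0 -1;0 0 0 0 0 0 -1'|grep -E "contact|pos"; python3 rel.py
```

```text
ee_pos: [0.6224, -0.1274, 0.0921]
contact_force: [-0.7, -0.8, -0.4]
ee_pos: [0.6227, -0.1293, 0.0922]
contact_force: [-0.3, 0.4, -0.4]
ee_pos: [0.6229, -0.131, 0.0921]
contact_force: [-1.4, 2.7, -0.2]
t 15.925 TCP in seat mm [17.6486 36.6895 38.2628] tool axes in seat
 [[-1.      0.0014  0.    ]
 [ 0.0014  1.      0.0023]
 [-0.      0.0023 -1.    ]] F tool [ 1.0238  2.848  -0.2885] w 0.33341545377115606 grip 1.2105916813015938
turn needed share [ 0.0007  0.     -0.0004]
```

```bash
for i in 1; do python3 -m creep '0 -0.0015 0 0 0 0 -1;0 0 0 0 0 0 -1'|grep -E "contact|pos"; done
python3 -m creep '0 -0.0015 0 0 0 0 -1;0 0 0 0 0 0 -1'|grep -E "contact|pos"; python3 rel.py
```

```text
ee_pos: [0.6229, -0.1315, 0.0921]
contact_force: [-0.3, 5.9, 0.7]
ee_pos: [0.6228, -0.1319, 0.092]
contact_force: [-1.1, 9.6, 2.9]
t 16.425 TCP in seat mm [17.3743 35.8635 38.1964] tool axes in seat
 [[-1.      0.0008 -0.0012]
 [ 0.0008  1.      0.0059]
 [ 0.0013  0.0059 -1.    ]] F tool [-1.512   9.6555 -2.4665] w 0.4273533666533185 grip 5.253847986459732
turn needed share [ 0.0019 -0.0004 -0.0003]
```

```bash
python3 -m creep '0 0.01 0 0 0 0 -1;0 0.03 0 0 0 0 -1;0 0 -0.05 0 0 0 -1;0 0 -0.05 0 0 0 -1;0 0 -0.03 0 0 0 -1'|grep -E "contact|pos"
python3 -m creep '0.05 0.02 0 0 0 0 -1;0.05 0.02 0 0 0 0 -1;0.03 0 0 0 0 0 -1;0 0 0 0 0 0 -1;0 0 0 0 0 0 -1'|grep -E "contact|pos"
python3 - <<'E'
from rel import *
s,R,Rt,o=rel();ims=[]
for n,(a,b) in(("side",(170,250)),("scene",(200,230))):
    k=bot.camera_params(n);p,d=bot.read_camera(n);ims.append(cv2.resize(p[a:a+100,b:b+110],(396,360),interpolation=2))
    hsv=cv2.cvtColor(p,cv2.COLOR_BGR2HSV);W=(cloud(k,d)-o)@R
    reg=(abs(W[...,0])<.06)&(abs(W[...,1]-.03)<.07)&(W[...,2]>.033)
    m=reg&((hsv[...,0]<8)|(hsv[...,0]>172))&(hsv[...,1]>150)&(hsv[...,2]>50)&(W[...,2]<.06)
    t=reg&(W[...,2]>.075)&(W[...,2]<.1)
    print(n,"knob",m.sum(),W[m].mean(0),"mandrel top",t.sum(),W[t].mean(0),W[t].max(0))
cv2.imwrite("pics/s6.png",np.hstack(ims))
E
```

```text
ee_pos: [0.5635, -0.1034, 0.213]
contact_force: [0.8, -0.6, -0.8]
ee_pos: [0.4426, -0.0807, 0.1563]
contact_force: [-0.0, -0.7, 0.6]
t 17.675 TCP in seat mm [-110.4826  112.1905  168.8047] tool axes in seat
 [[-1.      0.0012  0.0025]
 [ 0.0012  1.     -0.0006]
 [-0.0026 -0.0006 -1.    ]] F tool [-0.1426 -0.6823 -0.5786] w 0.3521861716909334 grip 0.0
turn needed share [-0.0002  0.0008 -0.0004]
side knob 23 [0.0195 0.0171 0.0464] mandrel top 48 [0.001  0.0039 0.0853] [0.0102 0.0143 0.0927]
scene knob 31 [0.0209 0.0172 0.044 ] mandrel top 54 [0.0041 0.004  0.0831] [0.0126 0.0103 0.0905]
```

View pics/s6.png

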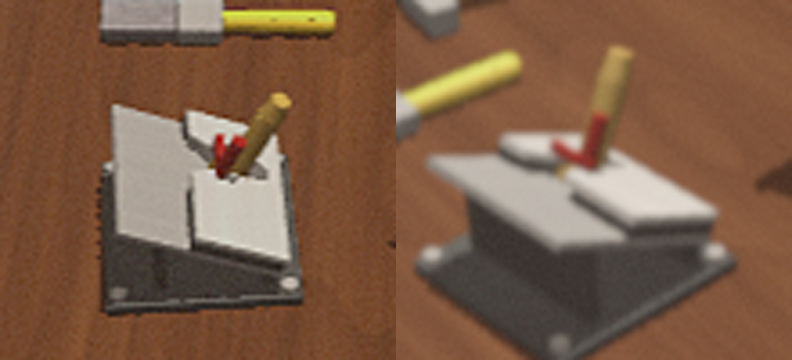

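The bar lies across the slot's mouth behind the mandrel and the knob is next to the barrel (side crop 230,150; scene crop 598,140). The mandrel is upright to the plate and the gripper is away.

```bash
python3 -c "
from workcell import bot
print(bot.close_job())"
```

```text
the job is handed in; nothing more can be done
None
```

The brass mandrel is at the bottom of the slot with its flange under the plate. The keeper is pushed to its stop behind it, everything is released, and I handed the job in at about 18 s. The judge returned no verdict, so this rests on my final images and the contact force I felt at each stop.

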